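Find the socket for the stop-block nut

TASK

A hex nut clamps the wooden stop block of the sawing jig to its aluminium rail. Take sockets from the wooden rack by their tangs and try them on the nut until you find the one that goes right down over it to the washer; stand any that does not fit back upright on a peg of the rack, knock no socket over and leave the glue bottle, the offcut and the screwdriver alone. Finish while still holding the fitting socket in the gripper, fully seated and upright on the nut, without letting go.

Things in the scene. Friction and masses are not known exactly. Their poses are not given: they have to be found in the camera images.
- socket_a: one of three steel sockets alike outside, shuffled on the pegs: hex bar 36 mm across flats, 44 mm high, hex opening below, 36 mm deep; on top a central flat tang to grip, 12 mm thick along its own x, 28 mm wide along y, 30 mm high (74 mm over all), about 0.25 kg. Origin: centre of the underside; z up. Flats outside and inside face the socket's own x and every 60 degrees from it.
- socket_b: second socket, outside and frame as socket_a. The three openings differ and cannot be seen as they stand: one slides over the nut with 1 mm to spare on each side; the other two are too small (but 19 mm or more across flats) and stop on top of the nut, 15 mm higher. Which one fits is not told: try them.
- socket_c: third socket, outside and frame as socket_a, opening as told at socket_b
- nut (a point): centre of the underside of the fixed steel hex nut, on its washer, 53 mm above the bench; z up. Nut 24 mm across flats, 15 mm high (top 3 mm only 22 mm across), flats facing this frame's x and every 60 degrees from it; a round 16 mm stud rises 8 mm above it. Washer 44 mm across: a fitting socket's underside comes to rest on it, its origin at this point.
- jig: fixed sawing jig: aluminium rail 42 x 220 x 20 mm along its own y, across it a wooden stop block 85 x 80 mm, top 50 mm above the bench (a 12 mm strip along its +x edge is no higher), which carries washer and nut in its middle. Origin: under the nut, on the bench. Jig and rack may change sides between starts.
- rack: fixed wooden board 85 mm (x) x 255 mm (y) x 18 mm high with three round wooden pegs 12 mm thick, rounded off, 20 mm high above the board, in a row along its own y, 85 mm apart; each holds one socket, opening down over the peg, standing on the board. Origin: centre of the underside, on the bench.
- peg_1 (a point): foot of one of the pegs on the rack board's top, 18 mm above the bench, at y = -85 mm in the rack's frame; a socket standing on this peg has its origin within 9 mm of it
- peg_2 (a point): foot of one of the pegs on the rack board's top, 18 mm above the bench, at y = 0 mm in the rack's frame; a socket standing on this peg has its origin within 9 mm of it
- peg_3 (a point): foot of one of the pegs on the rack board's top, 18 mm above the bench, at y = 85 mm in the rack's frame; a socket standing on this peg has its origin within 9 mm of it
- glue: bystander: glue bottle 52 mm across, 120 mm high, loose. Origin: centre of its underside.
- offcut: bystander: loose wooden offcut 60 x 110 x 24 mm. Origin: centre of its underside.
- screwdriver: bystander: screwdriver lying loose on the bench, under 250 mm long and 40 mm high. Origin near its middle.

How it is judged:
By the outcome, as a careful person would: the job done as asked, in the order asked, and still so for the second after the job is handed in, while the arm keeps its last pose, push and grip.
It also fails if it takes over 72 s, if anything falls off the work surface, if the arm or the gripper's body presses on something with over 40 N, if the wrist force passes 120 N, or if a joint passes its speed limit or range.

ROBOT

A 6-joint arm with a two-finger parallel gripper is mounted at the origin on the work surface. World frame = base frame: x ahead of the robot, y to its left, z up, the work surface at z = 0. Lengths are in mm, angles in rad, forces in N, time in s.
With the tool pointing down it reaches from about 400 to 925 mm from the base axis. Payload 12.5 kg.
Tool frame: the origin (TCP) lies between the finger pads, 19 mm behind the fingertips; this is the grasp point; z points along the fingers, y is the line along which they close (so a half turn about z gives the same grasp; the last joint's range is limited). The gripper opens to 95 mm and grips with 3 to 60 N. Pads are 20 mm wide; open, the fingers measure 119 mm over their backs; the gripper's body (75 mm by 180 mm) begins 59 mm behind the grasp point.
Start: joints at [-1.263, 0.491, 1.559, -0, 1.092, -0.106], TCP at [251.331, -572.257, 233.461] pointing down, gripper open.
Joint ranges: [-3.1, 3.1], [-0.84, 2.19], [0.05, 2.79], [-1.13, 4.28], [0.06, 2.93], [-2.69, 2.69]. Speed limits (rad/s): [2.22, 2.22, 2.79, 3.14, 3.14, 3.14].

INTERFACE

Orientations are given as a 3x3 rotation matrix whose columns are the frame's x, y, z axes.
In Python, from rig import state, imaging, r gives the robot as it stands. The module is installed in compiled form; this text tells all that it offers.
- The arm moves only by the tool arm_command, never from a script. Its argument "deltas" is a list of rows, each a list of 3 entries, a list of its own where there are three numbers: the shift along the world's x, y, z in mm, then the turn, a rotation vector about the world's x, y, z in rad, then the finger opening in mm, from 0 to 95.1. A call has 1 to 8 rows; each row shifts and turns the commanded pose from where the row before left it; what a row does not reach is not made up. A row lasts 1/12 s, in which the tool goes at most 41.7 mm and 7.16 degrees, less where a joint would pass 70% of its speed; a pose out of reach is approached as far as the arm can. A call is refused whole if a number of a shift passes 41.7 or a number of a turn 0.125, either way. A call with a gripper value outside its range is refused whole. The fingers move at their own pace and stop on an object; "force" is the grip in N (left out, the last holds). Time passes only in rows, so rows that do not move let the fingers close. It gives the time, the measured TCP pose, the force, the opening and the grip force at its end, in the units of the state.
- state(): the state, without advancing time (a new reading comes with each control period).
- imaging.get_image(name): name is "scene" or "top" or "wrist"; returns a dict with "color" (420x560x3 uint8, red, green, blue), "depth" (420x560 float32, mm along the optical axis (not along the pixel's ray), 0 where there is no reading), "fx", "fy", "cx", "cy" (pixels), "k1" (the pictures are not rectified: a ray, as slopes to the right and down, at radius r is drawn at 1 + k1 r^2 times it, then the intrinsics apply), "T" (4x4, takes a point from camera to world coordinates); the wrist camera has in their place "T_tool_cam" (4x4, takes a point from camera to tool coordinates, whose origin is the TCP and whose axes are the flange's). Camera axes: x right, y up, looking along -z (the intrinsics and any distortion apply to the point x, -y, -z); pixel columns grow to the right and rows downward; lengths in mm; the calibration is good to about 2 mm. A picture is of the moment at which its call begins: read the wrist's pose just before it.
- r.finish_job(): hands the job in; it is judged then, once.
The state is a dict: "time_s": time; "joint_positions": joint angles; "dq": joint speeds; "joint_torque": joint torques, N m; "position": TCP position; "tool_rot": TCP orientation; "force": force on the tool from outside, world axes, zero at the start; "wrist_torque": the same for the moment, N m; "finger_gap": finger opening in mm; "grip_force": force on a finger pad.
Only numpy, scipy, OpenCV 4.12 (cv2) and the standard library are available. Lean on these libraries where they do the work, as an engineer would, in place of code of your own. Each camera call takes 0.05 s, during which the arm holds its last target. There are 200 camera calls.

## Working session

There is one attempt and no reset: what is moved stays moved. The work goes in short steps, Python scripts to look and compute and a tool call to move; the robot and the scene stay as the last step left them, time stands still between calls to the robot, and variables do not carry over. Pictures are saved under pics/ and viewed, at most 10 in all, crops included, and the job is handed in when it is done.

Besides the shell and the picture viewer there is one more tool, called after "Emit:" as name(argument=value, ...) on one line, values as JSON. arm_command: Moves the arm, as the interface text tells. Its arguments: {"type":"object","properties":{"deltas":{"type":"array","items":{"type":"array"}},"force":{"type":"number"}},"required":["deltas"]}

```bash
mkdir -p pics; cat > h.py <<'E'
import numpy as np,cv2
from rig import state,imaging,r
def shot(n):
    s=state(); d=imaging.get_image(n)
    if 'T' not in d:
        M=np.eye(4);M[:3,:3]=s['tool_rot'];M[:3,3]=s['position'];d['T']=M@d['T_tool_cam']
    return d
def ray(d,u,v):
    x=(u-d['cx'])/d['fx'];y=(v-d['cy'])/d['fy'];rd=np.hypot(x,y);q=rd
    for _ in range(20): q=rd/(1+d['k1']*q*q)
    k=q/rd if rd>0 else 1
    return d['T'][:3,:3]@np.array([x*k,-y*k,-1.]),d['T'][:3,3]
def onz(d,u,v,z):
    a,o=ray(d,u,v); return o+a*(z-o[2])/a[2]
def cloud(d):
    h,w=d['depth'].shape;v,u=np.mgrid[:h,:w]
    x=(u-d['cx'])/d['fx'];y=(v-d['cy'])/d['fy'];rd=np.hypot(x,y);q=rd.copy()
    for _ in range(20): q=rd/(1+d['k1']*q*q)
    k=np.where(rd>0,q/np.maximum(rd,1e-9),1)
    P=np.stack([x*k,-y*k,-np.ones_like(x)],-1)*d['depth'][...,None]
    return P@d['T'][:3,:3].T+d['T'][:3,3]
E
python3 - <<'E'
from h import *
for n in('top','scene'):
    d=shot(n);cv2.imwrite(f'pics/{n}0.png',d['color'][...,::-1]);print(n,d['fx'],d['k1'],d['T'].round(2).tolist())
    np.save(n+'0.npy',d,allow_pickle=True)
E
```

```text
top 396.31206510429513 -0.01139906815242515 [[-0.02, 0.99, -0.16, 504.98], [-1.0, -0.02, -0.02, 11.45], [-0.02, 0.16, 0.99, 868.09], [0.0, 0.0, 0.0, 1.0]]
scene 408.3861947018083 -0.07079510897755659 [[0.88, -0.31, 0.36, 952.15], [0.47, 0.54, -0.7, -583.53], [0.02, 0.78, 0.62, 606.15], [0.0, 0.0, 0.0, 1.0]]
```

View pics/top0.png

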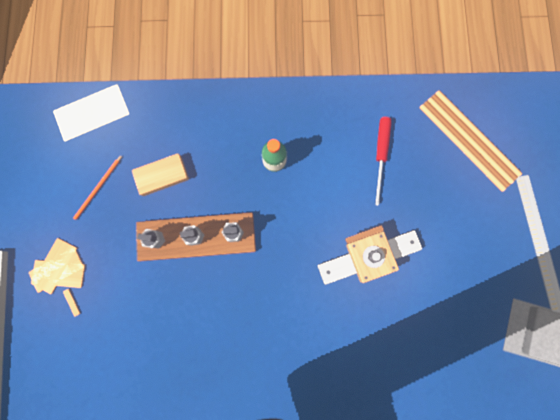

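View pics/scene0.png

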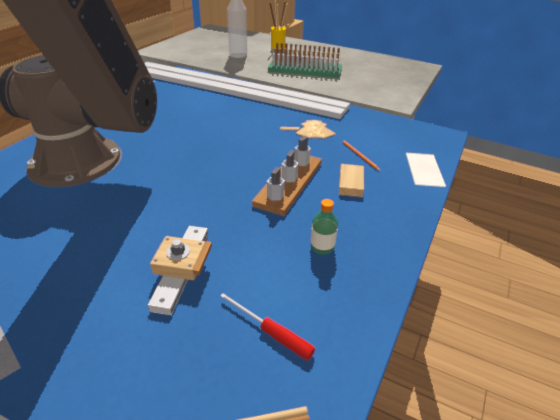

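The top view shows the sockets at pixels (150,239), (191,235) and (233,231), and the nut at (376,257). Glue is at (274,155), the offcut at (160,174) and the screwdriver at (381,160). The scene view agrees.

```bash
python3 - <<'E'
from h import *
d=np.load('top0.npy',allow_pickle=True).item();P=cloud(d);z=P[...,2]
def rect(m,name):
    n,l,st,c=cv2.connectedComponentsWithStats(m.astype(np.uint8))
    for i in range(1,n):
        if st[i,4]<12: continue
        q=P[l==i];rr=cv2.minAreaRect(q[:,:2].astype(np.float32));print(name,st[i,4],c[i].round(1),'mean',q.mean(0).round(1),'rect',np.round(rr[0],1),np.round(rr[1],1),round(rr[2],1))
u=np.arange(560)[None,:]*np.ones((420,1));v=np.arange(420)[:,None]*np.ones((1,560))
rk=(u>125)&(u<265)&(v>205)&(v<265);jg=(u>310)&(u<430)&(v>220)&(v<290)
rect(rk&(z>80),'tang');rect(rk&(z>10)&(z<26),'board');rect(rk&(z>10),'rackall')
rect(jg&(z>58),'nut');rect(jg&(z>42)&(z<56),'block');rect(jg&(z>12)&(z<28),'rail');rect(jg&(z>12),'jigall')
print(np.percentile(z[rk&(z>80)],[10,50,90]),np.percentile(z[jg&(z>58)],[10,50,90]))
for n,u0,v0,zz in[('t',150,239,92),('t',191,235,92),('t',233,231,92),('n',376,257,70),('hole',327,271,20),('hole',417,242,20),('glue',274,146,120)]:print(n,onz(d,u0,v0,zz).round(1))
w=shot('wrist');print(w['fx'],w['k1'],w['T_tool_cam'].round(3).tolist())
print(state()['tool_rot'])
E
```

```text
tang 94 [229.4 229.9] mean [578.5 113.   99.1] rect [550.5  65.7] [139.9  22.9] 59.3
tang 99 [187.  233.3] mean [574.  198.   90.1] rect [574.5 198.3] [12.  28.1] 7.6
tang 97 [144.3 236.7] mean [568.8 282.4  90.7] rect [568.9 283.6] [28.6 12. ] 80.1
board 3617 [196.6 236.6] mean [573.1 194.6  17.3] rect [574.4 199.3] [ 85.2 255.8] 3.7
rackall 4651 [194.7 236.3] mean [572.7 195.3  31.1] rect [572.8 168.5] [322.2 115. ] 86.3
nut 134 [374.5 256.1] mean [ 523.2 -169.    86.9] rect [520.6 -87.7] [ 24.  199.3] 2.1
block 1741 [371.4 253.6] mean [ 529.3 -171.5   48.9] rect [ 529.5 -172.8] [97.2 80.6] 18.6
rail 592 [404.4 244.1] mean [ 549.  -249.5   18.4] rect [ 548.8 -249.2] [43.6 63.4] 18.8
rail 706 [336.9 268.4] mean [ 500.5 -104.1   18.8] rect [ 500.2 -103.8] [43.8 71.1] 18.5
jigall 3251 [369.7 255.3] mean [ 526.  -169.3   42.9] rect [ 518.1 -138.6] [ 97.1 292.9] 18.5
[88.22725289 91.04572531 93.46542665] [ 64.17542044  72.8606923  868.09454029]
t [564.  270.5  92. ]
t [570.4 189.5  92. ]
t [576.8 106.6  92. ]
n [ 521.7 -175.6   70. ]
hole [495.3 -82.9  20. ]
hole [ 552.7 -275.9   20. ]
glue [739.4  22.7 120. ]
300.006261574491 -0.0675924244605011 [[-0.001, 0.968, 0.25, 69.545], [1.0, 0.001, -0.0, -0.263], [-0.0, 0.25, -0.968, -150.465], [0.0, 0.0, 0.0, 1.0]]
[[ 9.15611620e-01  4.02063814e-01 -2.24689076e-04]
 [ 4.02063866e-01 -9.15611326e-01  7.39530837e-04]
 [ 9.16107258e-05 -7.67462387e-04 -9.99999701e-01]]
```

```bash
python3 - <<'E'
from h import *
d=np.load('top0.npy',allow_pickle=True).item();P=cloud(d);z=P[...,2].copy();z[d['depth']<=0]=0
def rect(m,name):
    n,l,st,c=cv2.connectedComponentsWithStats(m.astype(np.uint8))
    for i in range(1,n):
        if st[i,4]<12: continue
        q=P[l==i];rr=cv2.minAreaRect(q[:,:2].astype(np.float32));print(name,st[i,4],'mean',q.mean(0).round(1),'rect',np.round(rr[0],1),np.round(rr[1],1),round(rr[2],1))
u=np.arange(560)[None,:]*np.ones((420,1));v=np.arange(420)[:,None]*np.ones((1,560))
rk=(u>125)&(u<265)&(v>205)&(v<265);jg=(u>310)&(u<430)&(v>220)&(v<290)
rect(rk&(z>80)&(z<110),'tang')
rect(jg&(z>59)&(z<90),'nut');rect(jg&(z>71)&(z<90),'stud')
rect(jg&(z>47)&(z<53),'block');rect(jg&(z>12)&(z<100),'jigall')
E
```

```text
tang 93 mean [579.3 114.   90.8] rect [579.8 113.3] [12.1 26.8] 2.5
tang 99 mean [574.  198.   90.1] rect [574.5 198.3] [12.  28.1] 7.6
tang 97 mean [568.8 282.4  90.7] rect [568.9 283.6] [28.6 12. ] 80.1
nut 129 mean [ 523.8 -173.2   69.2] rect [ 523.7 -173.9] [23.9 24.5] 70.6
stud 50 mean [ 524.  -174.1   74.5] rect [ 524.6 -173.8] [14.2 13.8] 87.4
block 1447 mean [ 530.2 -172.1   49.2] rect [ 529.7 -172.7] [96.6 79.9] 18.2
jigall 3229 mean [ 526.1 -170.5   37.3] rect [ 529.5 -172.8] [ 97.1 220.6] 18.5
```

Emit:
arm_command(deltas=[[[20,33,0],[0,0,0.12],60],[[20,33,0],[0,0,0.12],60],[[20,33,0],[0,0,0.12],60],[[20,33,0],[0,0,0.12],60],[[20,33,0],[0,0,0.12],60],[[20,33,0],[0,0,0.12],60],[[20,33,0],[0,0,0.12],60],[[20,33,0],[0,0,0.12],60]])

```text
time_s: 0.82
position: [411.9, -306.5, 233.4]
tool_rot: [[0.19, 0.982, 0.0], [0.982, -0.19, 0.0], [0.0, 0.0, -1.0]]
force: [0.3, -0.6, -0.3]
finger_gap: 60.2
grip_force: 0.0
```

Emit:
arm_command(deltas=[[[28,33,-20],[0,0,0.12],60],[[28,33,-20],[0,0,0.12],60],[[28,33,-20],[0,0,0.12],60],[[28,33,-20],[0,0,0.12],60],[[0,0,0],[0,0,0.02],60],[[0,0,0],[0,0,0],60]])

```text
time_s: 1.32
position: [509.7, -191.2, 162.4]
tool_rot: [[-0.302, 0.953, -0.002], [0.953, 0.302, 0.001], [0.002, -0.002, -1.0]]
force: [0.1, -0.5, -0.6]
finger_gap: 60.5
grip_force: 0.0
```

```bash
python3 - <<'E'
from h import *
d=shot('wrist');np.save('w1.npy',d,allow_pickle=True);c=d['color'][...,::-1]
s=state();print(s['position'],s['tool_rot'][:,0] if hasattr(s['tool_rot'],'shape') else s['tool_rot'])
P=cloud(d);z=P[...,2]
for lo,hi in[(66,69.5),(71.5,80),(60,80),(40,51.5)]:
    m=((z>lo)&(z<hi)&(d['depth']>0)&(np.hypot(P[...,0]-524,P[...,1]+174)<90)).astype(np.uint8)
    q=P[m>0];rr=cv2.minAreaRect(q[:,:2].astype(np.float32));print(lo,len(q),q.mean(0).round(1),np.round(rr[0],1),np.round(rr[1],1),rr[2])
cv2.imwrite('pics/w1.png',c)
E
```

```text
[ 509.28766605 -192.4029307   163.16516519] [-2.98899781e-01  9.54284334e-01  5.75099066e-04]
66 283 [ 524.  -174.8   67.4] [ 525.  -176.4] [21.3 24.4] 17.842660903930664
71.5 288 [ 524.6 -176.    75.2] [ 524.6 -176.3] [15.2 15.2] 2.3103928565979004
60 703 [ 523.8 -174.7   70. ] [ 524.7 -176.1] [24.  26.5] 18.614593505859375
40 7327 [ 530.1 -171.    49.2] [ 530.3 -174.6] [96.7 80.4] 18.739601135253906
```

View pics/w1.png

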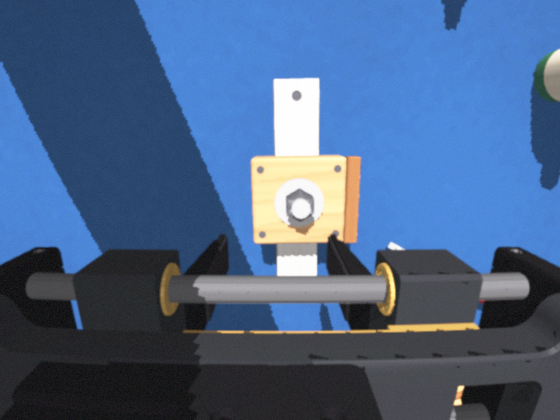

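The nut sits upright in the wrist view at pixel (300,205), with its flats towards the tool's y. Its yaw is about 18.6°. Next I'll go to the nearest socket.

Emit:
arm_command(deltas=[[[9,38,5],[0,0,-0.035],60],[[9,38,0],[0,0,-0.035],60],[[9,38,0],[0,0,-0.035],60],[[9,38,0],[0,0,-0.035],60],[[9,38,0],[0,0,-0.035],60],[[9,38,0],[0,0,-0.035],60],[[9,38,0],[0,0,-0.035],60],[[8,38,0],[0,0,-0.015],60]])

```text
time_s: 2.03
position: [580.7, 111.4, 169.5]
tool_rot: [[-0.037, 0.999, 0.002], [0.999, 0.037, -0.0], [-0.0, 0.002, -1.0]]
force: [0.7, -0.6, 0.1]
finger_gap: 60.0
grip_force: 0.0
```

Emit:
arm_command(deltas=[[[0,0,0],[0,0,0],60],[[0,0,0],[0,0,0],60],[[0,0,0],[0,0,0],60]])

```text
time_s: 2.28
position: [580.2, 109.8, 169.0]
tool_rot: [[-0.041, 0.999, 0.0], [0.999, 0.041, -0.0], [-0.0, 0.0, -1.0]]
force: [0.4, -0.8, 0.6]
finger_gap: 60.0
grip_force: 0.0
```

```bash
cat >> h.py <<'E'
def pose():
    s=state();R=np.array(s['tool_rot']);p=np.array(s['position'])
    print('t',round(s['time_s'],2),'TCP',p.round(1),'yawx',np.degrees(np.arctan2(R[1,0],R[0,0])).round(2),'z',R[:,2].round(4),'F',np.round(s['force'],1),'M',np.round(s['wrist_torque'],2),'gap',round(s['finger_gap'],1),'grip',round(s['grip_force'],1))
def tangs(d):
    P=cloud(d);z=P[...,2];m=((z>84)&(z<97)&(d['depth']>0)&(abs(P[...,0]-575)<50)&(P[...,1]>60)&(P[...,1]<330)).astype(np.uint8)
    n,l,st,c=cv2.connectedComponentsWithStats(m)
    for i in range(1,n):
        if st[i,4]<60: continue
        q=P[l==i];t=q[q[:,2]>np.median(q[:,2])-2.5]
        rr=cv2.minAreaRect(t[:,:2].astype(np.float32));w,h=rr[1];a=rr[2]-(90 if w>h else 0)
        print('tang',st[i,4],'z',np.median(q[:,2]).round(1),'rect',np.round(rr[0],1),np.round(rr[1],1),'socket x yaw',round(a,1),'px',c[i].round())
E
python3 - <<'E'
from h import *
pose();tangs(shot('wrist'));tangs(shot('top'))
E
```

```text
t 2.28 TCP [580.2 109.8 169. ] yawx 92.37 z [ 4.e-04 -2.e-04 -1.e+00] F [ 0.4 -0.8  0.6] M [-0.03 -0.06  0.03] gap 60.0 grip 0.0
tang 116 z 88.8 rect [567.  268.6] [12.  3.] socket x yaw -89.3 px [270.   3.]
tang 655 z 91.2 rect [574.8 197.5] [12.1 28. ] socket x yaw 7.7 px [275. 108.]
tang 525 z 91.2 rect [580.2 113. ] [11.3 27.5] socket x yaw 2.0 px [278. 219.]
```

Emit:
arm_command(deltas=[[[0,3.2,-20],[0,0,0],40],[[0,0,-25],[0,0,0],40],[[0,0,-25],[0,0,0],40],[[0,0,-15],[0,0,0],40],[[0,0,0],[0,0,0],10],[[0,0,0],[0,0,0],5],[[0,0,0],[0,0,0],5],[[0,0,0],[0,0,0],5]], force=40)

```text
time_s: 3.05
position: [580.8, 113.9, 84.9]
tool_rot: [[-0.042, 0.999, 0.002], [0.999, 0.042, 0.0], [0.0, 0.002, -1.0]]
force: [-0.7, 0.6, 0.8]
finger_gap: 18.9
grip_force: 0.0
```

Emit:
arm_command(deltas=[[[0,0,0],[0,0,0],5],[[0,0,0],[0,0,0],5],[[0,0,0],[0,0,0],5]])

```text
time_s: 3.3
position: [580.7, 114.2, 84.7]
tool_rot: [[-0.043, 0.999, 0.002], [0.999, 0.043, -0.0], [-0.0, 0.002, -1.0]]
force: [-0.3, -1.3, 7.1]
finger_gap: 11.7
grip_force: 40.0
```

Emit:
arm_command(deltas=[[[0,0,20],[0,0,0],5],[[0,0,35],[0,0,0],5],[[0,0,35],[0,0,0],5],[[-5,-32,0],[0,0,0.03],5],[[-7,-36,0],[0,0,0.035],5],[[-7,-36,0],[0,0,0.035],5],[[-7,-36,0],[0,0,0.035],5],[[-7,-36,0],[0,0,0.035],5]])

```text
time_s: 3.97
position: [546.5, -63.0, 173.9]
tool_rot: [[-0.214, 0.977, 0.0], [0.977, 0.214, -0.0], [-0.0, 0.0, -1.0]]
force: [0.6, -0.8, -2.8]
finger_gap: 12.0
grip_force: 40.0
```

Emit:
arm_command(deltas=[[[-7,-36,0],[0,0,0.035],5],[[-7,-36,0],[0,0,0.035],5],[[-7,-34,0],[0,0,0.035],5],[[-2,-6,0],[0,0,0.007],5],[[0,0,0],[0,0,0],5],[[0,0,0],[0,0,0],5],[[0,0,0],[0,0,0],5]])

```text
time_s: 4.55
position: [524.3, -172.6, 173.6]
tool_rot: [[-0.32, 0.948, -0.0], [0.948, 0.32, 0.0], [0.0, 0.0, -1.0]]
force: [1.2, 0.7, -2.3]
finger_gap: 11.4
grip_force: 40.0
```

```bash
python3 - <<'E'
from h import *
pose();d=shot('wrist');cv2.imwrite('pics/w2.png',d['color'][...,::-1])
P=cloud(d);z=P[...,2]
m=((z>40)&(z<51.5)&(d['depth']>0)&(np.hypot(P[...,0]-524,P[...,1]+174)<90));q=P[m]
rr=cv2.minAreaRect(q[:,:2].astype(np.float32));print('block',rr)
E
```

```text
t 4.55 TCP [ 524.3 -172.6  173.6] yawx 108.64 z [-0.e+00  3.e-04 -1.e+00] F [ 1.2  0.7 -2.3] M [ 0.03 -0.15 -0.  ] gap 11.4 grip 40.0
block ((529.9281005859375, -173.63507080078125), (96.44091796875, 78.3305892944336), 18.571802139282227)
```

View pics/w2.png

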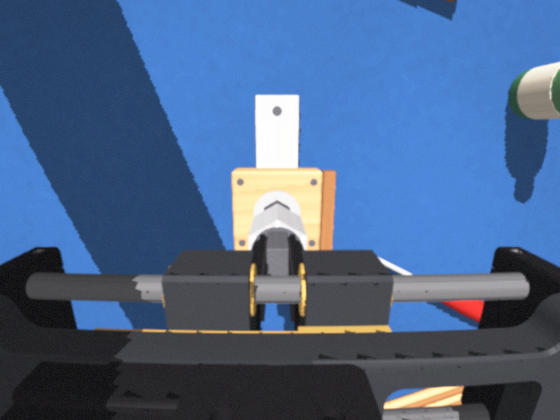

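Emit:
arm_command(deltas=[[[0,-1.8,-15],[0,0,0],5],[[0,0,-14],[0,0,0],5],[[0,0,-3],[0,0,0],5],[[0,0,-3],[0,0,0],5],[[0,0,0],[0,0,0],5]])

```text
time_s: 5.02
position: [524.4, -174.8, 138.4]
tool_rot: [[-0.32, 0.947, -0.0], [0.947, 0.32, 0.0], [0.0, -0.0, -1.0]]
force: [-0.2, -0.2, -2.1]
finger_gap: 12.2
grip_force: 40.0
```

Emit:
arm_command(deltas=[[[0,0,-2],[0,0,0],5],[[0,0,-2],[0,0,0],5],[[0,0,-1],[0,0,0],5],[[0,0,-1],[0,0,0],5],[[0,0,0],[0,0,0],5]])

```text
time_s: 5.43
position: [524.6, -175.5, 134.6]
tool_rot: [[-0.319, 0.948, 0.002], [0.948, 0.319, -0.001], [-0.001, 0.002, -1.0]]
force: [-4.9, 2.5, 16.7]
finger_gap: 11.7
grip_force: 40.0
```

Contact came exactly at nut-top height. I'll do a small search under light pressure before rejecting this socket.

Emit:
arm_command(deltas=[[[1.5,0,0],[0,0,0],5],[[0,1.5,0],[0,0,0],5],[[-1.5,0,0],[0,0,0],5],[[-1.5,0,0],[0,0,0],5],[[0,-1.5,0],[0,0,0],5],[[0,-1.5,0],[0,0,0],5],[[1.5,0,0],[0,0,0],5],[[1.5,0,0],[0,0,0],5]])

```text
time_s: 6.1
position: [525.1, -176.7, 134.5]
tool_rot: [[-0.32, 0.948, -0.001], [0.948, 0.32, 0.0], [0.0, -0.001, -1.0]]
force: [-13.4, 1.5, 24.2]
finger_gap: 11.6
grip_force: 40.1
```

Emit:
arm_command(deltas=[[[0,1.5,0],[0,0,0.06],5],[[-1.5,0,0],[0,0,0],5],[[0,0,0],[0,0,-0.06],5],[[0,0,0],[0,0,-0.06],5],[[0,0,0],[0,0,0.06],5],[[0,0,0],[0,0,0],5]])

```text
time_s: 6.6
position: [525.5, -176.1, 134.6]
tool_rot: [[-0.322, 0.947, 0.004], [0.947, 0.322, -0.002], [-0.003, 0.003, -1.0]]
force: [-0.1, -0.7, 13.9]
finger_gap: 11.7
grip_force: 40.0
```

Emit:
arm_command(deltas=[[[0,0,20],[0,0,0],5],[[0,0,20],[0,0,0],5],[[5,32,0],[0,0,-0.03],5],[[7,36,0],[0,0,-0.035],5],[[7,36,0],[0,0,-0.035],5],[[7,36,0],[0,0,-0.035],5],[[7,36,0],[0,0,-0.035],5],[[7,36,0],[0,0,-0.035],5]])

```text
time_s: 7.27
position: [564.3, 38.2, 172.9]
tool_rot: [[-0.118, 0.993, 0.001], [0.993, 0.118, -0.0], [-0.0, 0.001, -1.0]]
force: [0.9, -0.5, -2.3]
finger_gap: 11.6
grip_force: 40.0
```

Emit:
arm_command(deltas=[[[7,36,0],[0,0,-0.035],5],[[7,34,0],[0,0,-0.035],5],[[3,8,0],[0,0,-0.007],5],[[0,0,0],[0,0,0],5],[[0,0,0],[0,0,0],5],[[0,0,0],[0,0,0],5]])

```text
time_s: 7.77
position: [581.0, 113.5, 172.6]
tool_rot: [[-0.043, 0.999, -0.0], [0.999, 0.043, -0.0], [-0.0, -0.0, -1.0]]
force: [-0.3, -1.0, -2.8]
finger_gap: 11.5
grip_force: 40.0
```

Emit:
arm_command(deltas=[[[-0.5,1.5,-25],[0,0,0],5],[[0,0,-25],[0,0,0],5],[[0,0,-15],[0,0,0],5],[[0,0,-10],[0,0,0],5],[[0,0,-8],[0,0,0],5],[[0,0,-3],[0,0,0],5],[[0,0,0],[0,0,0],5],[[0,0,0],[0,0,0],5]])

```text
time_s: 8.43
position: [581.1, 115.8, 87.2]
tool_rot: [[-0.043, 0.999, 0.001], [0.999, 0.043, 0.0], [0.0, 0.001, -1.0]]
force: [0.2, 0.8, -2.1]
finger_gap: 11.9
grip_force: 40.0
```

Emit:
arm_command(deltas=[[[0,-1,-2],[0,0,0],5],[[0,0,-1],[0,0,0],5],[[0,0,0],[0,0,0],5],[[0,0,0],[0,0,0],5]])

```text
time_s: 8.77
position: [581.2, 115.0, 84.7]
tool_rot: [[-0.043, 0.999, 0.002], [0.999, 0.043, -0.0], [-0.0, 0.002, -1.0]]
force: [-0.6, 0.4, 5.1]
finger_gap: 12.2
grip_force: 40.0
```

Emit:
arm_command(deltas=[[[0,0,0],[0,0,0],40],[[0,0,0],[0,0,0],40],[[0,0,0],[0,0,0],40],[[0,0,10],[0,0,0],40],[[0,0,25],[0,0,0],40],[[0,0,30],[0,0,0],40],[[-3,41,20],[0,0,0.045],40],[[-3,41,0],[0,0,0.045],40]])

```text
time_s: 9.43
position: [576.8, 193.0, 171.7]
tool_rot: [[-0.131, 0.991, 0.007], [0.991, 0.131, 0.001], [0.0, 0.007, -1.0]]
force: [0.4, 1.0, -0.2]
finger_gap: 40.3
grip_force: 0.0
```

Emit:
arm_command(deltas=[[[0,0,0],[0,0,0],40],[[0,0,0],[0,0,0],40],[[0,0,0],[0,0,0],40]])

```text
time_s: 9.68
position: [574.8, 193.3, 167.0]
tool_rot: [[-0.133, 0.991, -0.0], [0.991, 0.133, -0.0], [-0.0, -0.0, -1.0]]
force: [-0.4, 0.0, -0.4]
finger_gap: 40.0
grip_force: 0.0
```

```bash
python3 - <<'E'
from h import *
pose();d=shot('wrist');tangs(d);cv2.imwrite('pics/w3.png',d['color'][...,::-1])
E
```

```text
t 9.68 TCP [574.8 193.3 167. ] yawx 97.64 z [-0.e+00 -2.e-04 -1.e+00] F [-0.4  0.  -0.4] M [-0.04 -0.07  0.03] gap 40.0 grip 0.0
tang 647 z 91.0 rect [569.3 282.4] [27.9 12. ] socket x yaw -9.7 px [287. 106.]
tang 555 z 91.1 rect [574.7 197.2] [11.8 28.2] socket x yaw 8.0 px [279. 218.]
tang 308 z 91.1 rect [580.9 111.8] [12.1 23. ] socket x yaw 2.9 px [272. 314.]
```

View pics/w3.png

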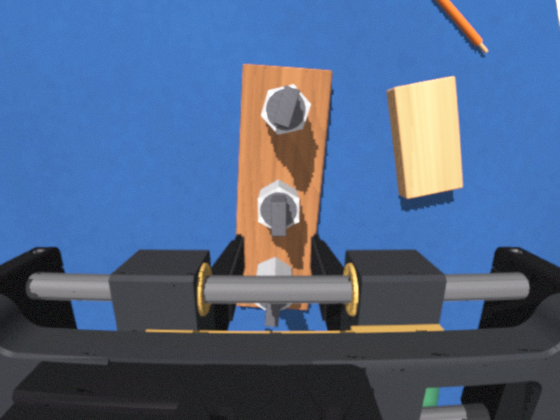

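Socket 1 stands upright on its peg, partly hidden at (272,300). Socket 2 is at (279,210) and socket 3 at (287,106). I'll grasp socket 2.

Emit:
arm_command(deltas=[[[0,3.2,-20],[0,0,0.005],40],[[0,0,-25],[0,0,0],40],[[0,0,-25],[0,0,0],40],[[0,0,-12.5],[0,0,0],40],[[0,0,0],[0,0,0],10],[[0,0,0],[0,0,0],5],[[0,0,0],[0,0,0],5],[[0,0,0],[0,0,0],5]])

```text
time_s: 10.4
position: [575.6, 196.3, 85.5]
tool_rot: [[-0.137, 0.991, 0.002], [0.991, 0.137, 0.0], [0.0, 0.002, -1.0]]
force: [0.0, 1.2, -0.2]
finger_gap: 18.8
grip_force: 0.0
```

Emit:
arm_command(deltas=[[[0,0,0],[0,0,0],5],[[0,0,0],[0,0,0],5],[[0,0,0],[0,0,0],5]])

```text
time_s: 10.65
position: [575.4, 196.5, 85.3]
tool_rot: [[-0.138, 0.99, 0.002], [0.99, 0.138, 0.0], [-0.0, 0.002, -1.0]]
force: [-0.3, -1.4, 6.6]
finger_gap: 11.6
grip_force: 40.0
```

Emit:
arm_command(deltas=[[[0,0,20],[0,0,0],5],[[0,0,35],[0,0,0],5],[[0,0,33],[0,0,0],5],[[-5,-36,0],[0,0,0.018],5],[[-5,-36,0],[0,0,0.018],5],[[-5,-36,0],[0,0,0.018],5],[[-5,-36,0],[0,0,0.018],5],[[-5,-36,0],[0,0,0.018],5]])

```text
time_s: 11.32
position: [549.2, 15.2, 172.4]
tool_rot: [[-0.227, 0.974, 0.0], [0.974, 0.227, 0.0], [0.0, 0.0, -1.0]]
force: [0.7, -0.1, -2.1]
finger_gap: 11.7
grip_force: 40.0
```

Emit:
arm_command(deltas=[[[-5,-36,0],[0,0,0.018],5],[[-5,-36,0],[0,0,0.018],5],[[-5,-36,0],[0,0,0.018],5],[[-5,-36,0],[0,0,0.018],5],[[-5,-36,0],[0,0,0.018],5],[[-1,-12,0],[0,0,0.007],5],[[0,0,0],[0,0,0],5],[[0,0,0],[0,0,0],5]])

```text
time_s: 11.98
position: [523.6, -175.7, 172.2]
tool_rot: [[-0.318, 0.948, -0.0], [0.948, 0.318, 0.0], [0.001, -0.0, -1.0]]
force: [0.4, 0.6, -3.2]
finger_gap: 11.9
grip_force: 40.0
```

Emit:
arm_command(deltas=[[[0,0,0],[0,0,0],5],[[0,0,0],[0,0,0],5]])

```text
time_s: 12.15
position: [524.0, -174.2, 172.3]
tool_rot: [[-0.32, 0.947, -0.0], [0.947, 0.32, 0.0], [0.0, -0.0, -1.0]]
force: [0.4, 0.4, -3.5]
finger_gap: 12.0
grip_force: 40.0
```

Emit:
arm_command(deltas=[[[0.3,-1.5,-15],[0,0,0],5],[[0,0,-14],[0,0,0],5],[[0,0,-3],[0,0,0],5],[[0,0,-2],[0,0,0],5],[[0,0,0],[0,0,0],5]])

```text
time_s: 12.57
position: [524.5, -176.3, 138.4]
tool_rot: [[-0.32, 0.947, -0.0], [0.947, 0.32, 0.0], [0.0, -0.0, -1.0]]
force: [-0.3, -0.7, -2.2]
finger_gap: 11.9
grip_force: 40.0
```

Emit:
arm_command(deltas=[[[0,0,-2],[0,0,0],5],[[0,0,-2],[0,0,0],5],[[0,0,-1],[0,0,0],5],[[0,0,-1],[0,0,0],5],[[0,0,0],[0,0,0],5]])

```text
time_s: 12.98
position: [524.3, -177.0, 132.2]
tool_rot: [[-0.319, 0.948, 0.0], [0.948, 0.319, 0.0], [0.0, 0.0, -1.0]]
force: [0.0, -0.2, -2.4]
finger_gap: 11.5
grip_force: 40.0
```

The underside is 3 mm below the nut top with no contact force, so this socket fits. I'll keep lowering.

Emit:
arm_command(deltas=[[[0,0,-2],[0,0,0],5],[[0,0,-2],[0,0,0],5],[[0,0,-2],[0,0,0],5],[[0,0,0],[0,0,0],5]])

```text
time_s: 13.32
position: [524.3, -177.0, 125.9]
tool_rot: [[-0.319, 0.948, 0.0], [0.948, 0.319, 0.0], [0.0, 0.0, -1.0]]
force: [0.0, -0.1, -2.5]
finger_gap: 12.1
grip_force: 40.0
```

Emit:
arm_command(deltas=[[[0,0,-2],[0,0,0],5],[[0,0,-2],[0,0,0],5],[[0,0,-1],[0,0,0],5],[[0,0,0],[0,0,0],5]])

```text
time_s: 13.65
position: [524.3, -177.0, 121.0]
tool_rot: [[-0.319, 0.948, 0.0], [0.948, 0.319, 0.0], [0.0, 0.0, -1.0]]
force: [0.2, -1.3, -2.4]
finger_gap: 11.8
grip_force: 40.0
```

Emit:
arm_command(deltas=[[[0,0,-0.7],[0,0,0],5],[[0,0,-0.7],[0,0,0],5],[[0,0,0],[0,0,0],5],[[0,0,0],[0,0,0],5]])

```text
time_s: 13.98
position: [524.3, -177.0, 120.3]
tool_rot: [[-0.319, 0.948, 0.0], [0.948, 0.319, -0.0], [-0.0, 0.0, -1.0]]
force: [-2.0, 0.4, 4.5]
finger_gap: 11.6
grip_force: 40.0
```

```bash
python3 - <<'E'
from h import *
pose();d=shot('scene');cv2.imwrite('pics/s4.png',cv2.resize(d['color'][100:320,100:400,::-1],None,fx=2.5,fy=2.5))
E
```

```text
t 13.98 TCP [ 524.3 -177.   120.3] yawx 108.62 z [ 5.e-04 -2.e-04 -1.e+00] F [-2.   0.4  4.5] M [ 0.03  0.14 -0.01] gap 11.6 grip 40.0
```

View pics/s4.png

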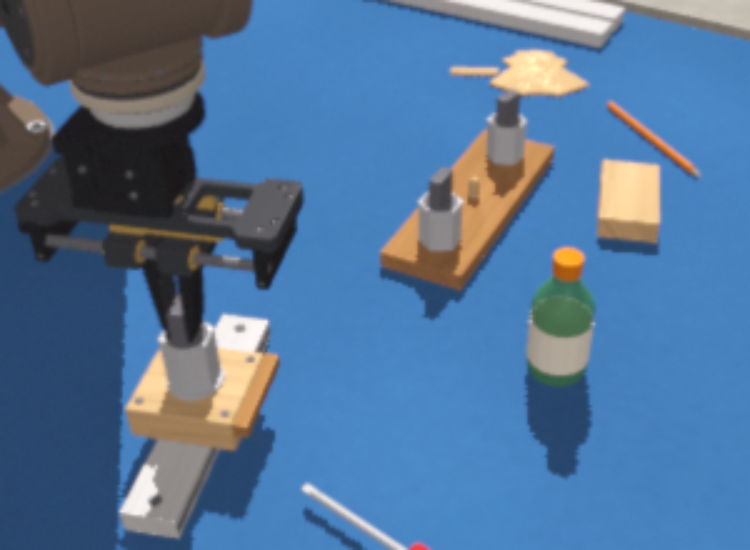

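The held socket sits on the washer, upright, at crop pixel (190,360). The other two sockets stand on their pegs at (440,215) and (507,135), and the bystanders haven't moved. TCP height 120.3 matches the predicted seated height, with a light contact force.

```bash
python3 -c "
from rig import r
print(r.finish_job())"
```

```text
the job is handed in; nothing more can be done
None
```

Job handed in at about 14 s: the second socket tried, from the middle peg, fits and is held upright, fully seated on the washer; the first, too small, stands back on its peg.

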